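# Charge and start the grinding mill

### The job

Put every steel grinding slug that is on the bench into the mill's well, then set the lid on the well and turn it until its lugs drop into the hidden notches and it sits fully home. Only then, use the stylus to press the recessed start button all the way down, and put the stylus back upright in its block, fully down. Leave everything else on the bench as it stands.

Things in the scene. Friction and masses are not known exactly. Their poses are not given: they have to be found in the camera images.
- mill: White bench mill, a fixed box 180 (x) x 280 (y) x 90 mm high; origin at the centre of its underside, its y axis along its length, its z up. A round well and a raised grey square bezel are on its top face.
- mill_well (a point): On the axis of the mill's round well, level with the mill's top face (90 mm above the bench); axes as the mill's. The well is 96 mm in diameter and 55 mm deep.
- ring_top (a point): On the well's axis, 11 mm below the mill's top face, at the flat upper face of a dark drive ring (70 mm inner diameter, 10 mm thick) with four notches 16 mm wide, 90 degrees apart. The ring's angle is unknown and not reported. It is stiff (about 1 N m) and stays put under a lid turned with its own weight or a light press up to 10 N; pressed harder it may turn along.
- bezel_top (a point): Centre of the top face of the grey square bezel (46 x 46 mm, 14 mm above the mill's top face), over a round hole 17 mm in diameter. The round start button (13 mm) lies in the hole, its face 7 mm below this point.
- start_button (a joint): Travel of the start button: 0 up, 0.004 m fully down (all the way down: more than 0.0032). Springs back by itself; begins to move at 1.5 N and is fully down at 5 N.
- lid_grip (a point): Middle of the black bar handle of the aluminium lid (0.25 kg): bar 50 mm long along its x, 16 mm wide (y), 30 mm high, standing on the lid's disc. 30 mm above the bench while the lid lies upright on the bench. On the ring but not in its notches this point is 19 mm above point mill_well; fully home it is 12 mm above it.
- lid_disc (a point): Centre of the underside of the lid's disc (91 mm diameter, 8 mm thick), 23 mm below lid_grip. Four lugs stand down from it, 7 mm high, 10 mm wide, at 36 to 43 mm from the axis, on the lid's +x, -x, +y and -y sides; the lid rests on them on the bench. They are hidden from above. Turning at most 90 degrees brings them over notches.
- stylus_grip (a point): Middle of the square grip of the stylus (18 x 18 mm, 45 mm high, sides along its x and y). Stylus stands upright in its block, z up. Below the grip is a square flange 28 x 28 x 5 mm (its underside 27 mm below this point), then a round steel rod 7 mm in diameter whose flat tip is 72 mm below this point. 80 g.
- block_top (a point): Centre of the top face of the stylus block (fixed, 60 x 60 x 50 mm high), at the mouth of its upright hole, 15 mm in diameter and 48 mm deep. Stylus fully down rests its flange on this face: stylus_grip is then 27 mm above this point.
- slug0_c (a point): Centre of a hexagonal steel grinding slug, 24 mm across flats, 16 mm high, 60 g, standing flat on the bench with its z up; one pair of flats faces along its x axis, the others at 60 degree steps. May be absent.
- slug1_c (a point): Centre of a hexagonal steel grinding slug, 24 mm across flats, 16 mm high, 60 g, standing flat on the bench with its z up; one pair of flats faces along its x axis, the others at 60 degree steps. May be absent.
- slug2_c (a point): Centre of a hexagonal steel grinding slug, 24 mm across flats, 16 mm high, 60 g, standing flat on the bench with its z up; one pair of flats faces along its x axis, the others at 60 degree steps. May be absent.
- slug3_c (a point): Centre of a hexagonal steel grinding slug, 24 mm across flats, 16 mm high, 60 g, standing flat on the bench with its z up; one pair of flats faces along its x axis, the others at 60 degree steps. May be absent.
- slug4_c (a point): Centre of a hexagonal steel grinding slug, 24 mm across flats, 16 mm high, 60 g, standing flat on the bench with its z up; one pair of flats faces along its x axis, the others at 60 degree steps. May be absent.
- weight: Steel balance weight, round, 32 mm in diameter, 44 mm high with a knob, 0.2 kg; origin under its centre. Stands among the slugs; not to be disturbed.
- reagent: Amber glass bottle, 60 mm in diameter, 120 mm high; origin under its centre. Not to be disturbed.
- beaker: Glass beaker, 70 mm in diameter, 85 mm high; origin under its centre. Not to be disturbed.
- jar: Small white jar, 40 mm in diameter, 50 mm high; origin under its centre. Not to be disturbed.
- timer: Flat white lab timer, 70 x 60 x 22 mm; origin under its centre. Not to be disturbed.
- spatula: Steel spatula, 160 mm long, lying flat along its x axis; origin under its middle. Not to be disturbed.
There are look-alikes about, which are no part of the job. What is shaped like the part that bears slug0_c but yellow is not meant.

How it is judged:
By the outcome, as a careful person would: the job done as asked, in the order asked, and still so for the second after the job is handed in, with the robot touching nothing.
Of slug0, slug1, slug2, slug3, slug4 only 3 to 5 are there at a start; the rules pass over those that are not, and their reading is None.
At some moment in a run one of slug0, slug1, slug2, slug3, slug4, lid may be knocked a few centimetres aside while the robot is not near it.
It also fails if it takes over 210 s, if anything falls off the work surface, if the arm or the gripper's body presses on something with over 40 N, if the wrist force passes 120 N, or if a joint passes its speed limit or range.

### The arm

A 6-joint arm with a two-finger parallel gripper is mounted at the origin on the work surface. World frame = base frame: x ahead of the robot, y to its left, z up, the work surface at z = 0. Lengths are in m, angles in rad, forces in N, time in s.
With the tool pointing down it reaches from about 0.425 to 0.95 m from the base axis. Payload 3.5 kg.
Tool frame: the origin (TCP) lies on the centre line of the jaws, within the pads' length; the fingertips stand 11 mm ahead of it and the grasp point (between the pads) lies 8 mm behind it; z points along the fingers, y is the direction in which the jaws open and shut (so a half turn about z gives the same grasp; the last joint's range is limited). The gripper opens to 85 mm and grips with 20 to 120 N. Pads are 22 mm wide; open, the fingers measure 114 mm over their backs; the gripper's body (76 mm by 85 mm) begins 54 mm behind the grasp point. The pads swing forward as they close: fully open they stand 13 mm farther back than shut.
Start: joints at [-1.382, 0.286, 1.577, -0, 1.279, -0.15], TCP at [0.224, -0.637, 0.242] pointing down, gripper open.
Joint ranges: [-2.77, 2.77], [-0.9, 2.22], [0.21, 2.48], [-1.53, 4.67], [0.24, 2.81], [-2.84, 2.84]. Speed limits (rad/s): [2.79, 2.79, 3.14, 3.14, 3.14, 3.14].

### API

Orientations are given as a unit quaternion [x, y, z, w].
In Python, from rig import bot gives the robot as it stands.
- The arm moves only by the tool drive_tool, never from a script. Its argument "motion" is a list of rows, each a list of 2 entries, a list of its own where there are three numbers: the shift along the tool's x, y, z in cm, then the turn about the tool's z in rad. In form: [[[x, y, z], roll], ...]. A call has 1 to 10 rows; each row is the pose to reach, as a shift and turn from the pose commanded when the call began, along the tool's axes at that moment; what a row does not reach only later rows make up. A row lasts 1/10 s, in which the tool goes at most 50 mm and 8.59 degrees, less where a joint would pass 70% of its speed; a pose out of reach is approached as far as the arm can. A call with a gripper value outside its range is refused whole. "fingers" is the opening, from -1 (shut) to 1 (fully open), set as the call begins (left out, the last holds). The fingers move at their own pace and stop on an object; "force" is the grip in N (left out, the last holds). Time passes only in rows, so rows that repeat a pose let the fingers close. It gives the time, the measured TCP pose, the force and the opening at its end, in the units of the state.
- bot.get_obs(): the state, without advancing time (a new reading comes with each control period).
- bot.snapshot(name): name is "side" or "top"; returns a dict with "img" (384x512x3 uint8, red, green, blue), "fx", "fy", "cx", "cy" (pixels), "distortion" ([k1, k2, p1, p2, k3] as OpenCV has them; the pictures are not rectified), "rvec" (rotation vector, rad) and "tvec" (3), from world to camera coordinates, as OpenCV has them. Camera axes: x right, y down, z forward; pixel columns grow to the right and rows downward; lengths in m; the calibration is good to about 2 mm. A picture is of the moment at which its call begins. There is no depth.
- bot.close_job(): hands the job in, once; it reports no verdict.
The state is a dict: "clock": time; "q": joint angles; "qvel": joint speeds; "effort": joint torques, N m; "ee_pos": TCP position; "tool_rot": TCP orientation; "contact_force": force on the tool from outside, world axes, zero at the start; "ft_torque": the same for the moment, N m; "opening": finger opening in m.
Only numpy, scipy, OpenCV 4.12 (cv2) and the standard library are available. Lean on these libraries where they do the work, as an engineer would, in place of code of your own. Each camera call takes 0.05 s, during which the arm holds its last target. There are 200 camera calls.

## Working session

There is one attempt and no reset: what is moved stays moved. The work goes in short steps, Python scripts to look and compute and a tool call to move; the robot and the scene stay as the last step left them, time stands still between calls to the robot, and variables do not carry over. Pictures are saved under pics/ and viewed, about 12 in all and at most 16, crops included, and the job is handed in when it is done.

Besides the shell and the picture viewer there is one more tool, called as name([rows], argument=value, ...), one row to a line, values as JSON. drive_tool: Moves the arm, as the interface text tells. Its arguments: {"type":"object","properties":{"motion":{"type":"array","items":{"type":"array"}},"fingers":{"type":"number"},"force":{"type":"number"}},"required":["motion"]}

```bash
ls; mkdir -p pics; cat > h.py <<'E'
import numpy as np, cv2
from rig import bot
def snap(n):
    s=bot.snapshot(n); s['K']=np.array([[s['fx'],0,s['cx']],[0,s['fy'],s['cy']],[0,0,1.]]); s['d']=np.array(s['distortion'],float)
    s['R']=cv2.Rodrigues(np.array(s['rvec'],float))[0]; s['t']=np.array(s['tvec'],float).ravel(); return s
def ray(s,uv,z):
    p=cv2.undistortPoints(np.array(uv,float).reshape(-1,1,2),s['K'],s['d']).reshape(-1,2)
    d=np.c_[p,np.ones(len(p))]@s['R']; c=-s['R'].T@s['t']
    return c+d*((z-c[2])/d[:,2])[:,None]
def proj(s,P):
    return cv2.projectPoints(np.array(P,float).reshape(-1,1,3),s['R'],s['t'],s['K'],s['d'])[0].reshape(-1,2)
def save(s,name,box=None,k=1):
    im=s['img'][:,:,::-1]
    if box: im=im[box[1]:box[3],box[0]:box[2]]
    cv2.imwrite('pics/'+name,cv2.resize(im,None,fx=k,fy=k,interpolation=cv2.INTER_CUBIC))
E
python3 - <<'E'
from h import *
for n in('top','side'):
    s=snap(n); save(s,n+'0.png',k=1.55); print(n,-s['R'].T@s['t'],s['R'].round(2).tolist(),s['fx'],s['d'])
    np.save(n+'0.npy',s['img'])
o=bot.get_obs(); print(o)
E
```

```text
pics
top [0.26661696 0.02488192 1.58723532] [[0.03, -1.0, -0.01], [-0.98, -0.03, -0.18], [0.18, 0.02, -0.98]] 499.8657558233614 [-0.18714672  0.          0.          0.          0.        ]
side [-0.03856604  0.77022487  0.73551827] [[-0.77, -0.63, -0.02], [-0.35, 0.45, -0.82], [0.53, -0.63, -0.57]] 425.13515676591254 [-0.11172525  0.          0.          0.          0.        ]
{'clock': 0.1, 'q': array([-1.38200772e+00,  2.87105149e-01,  1.57808391e+00,  3.94352769e-05,
        1.27861133e+00, -1.49985648e-01]), 'qvel': array([ 7.35140787e-04, -1.31742217e-03, -1.62755206e-03, -6.11609106e-04,
        9.38979638e-05,  2.12308107e-03]), 'effort': array([ 6.17244114e-04, -4.07296014e+01, -2.93700635e+01, -1.56891615e-04,
        3.39473343e-03,  1.74547966e-05]), 'ee_pos': array([ 0.22425655, -0.636029  ,  0.2410379 ]), 'tool_rot': array([ 9.85688629e-01,  1.68572558e-01, -2.54322748e-06, -1.10402676e-03]), 'contact_force': array([-0.77145313,  0.10645283,  0.63230389]), 'ft_torque': array([ 0.0148553 , -0.01823499, -0.03207572]), 'opening': 0.08524216049513904}
```

View pics/top0.png

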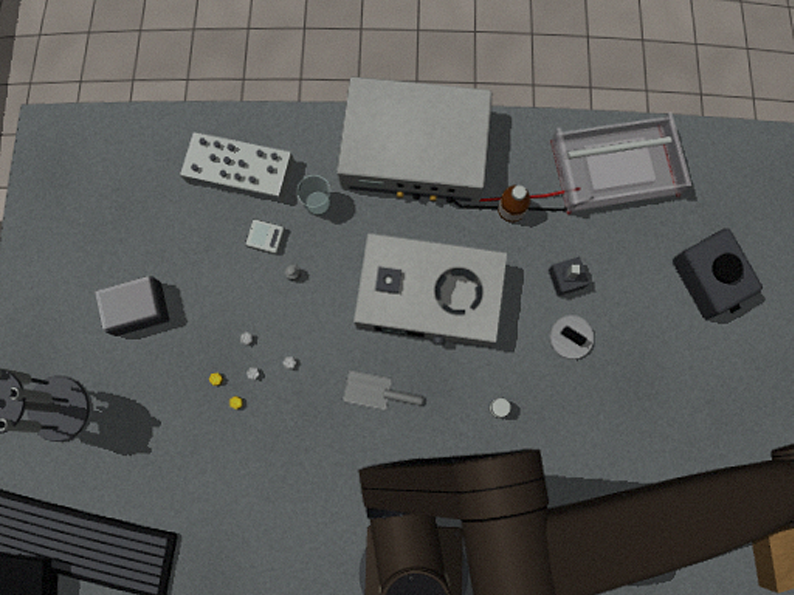

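View pics/side0.png

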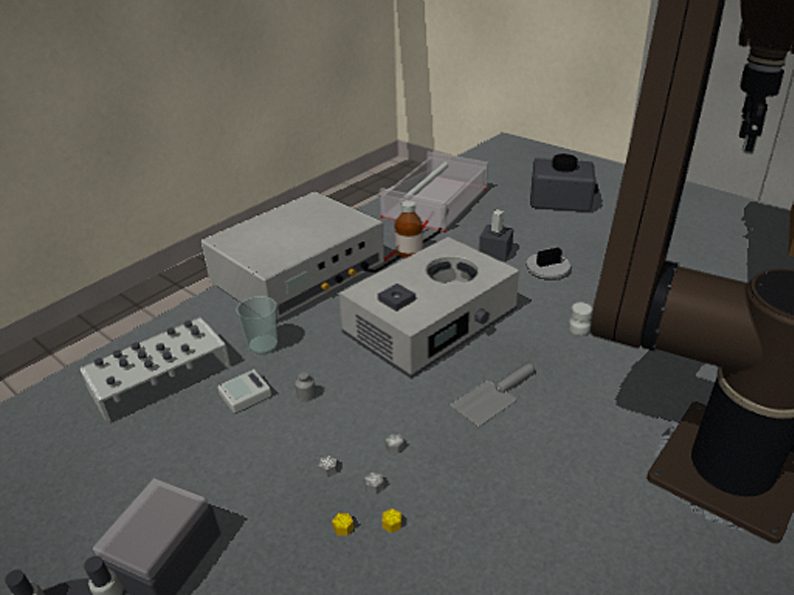

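The top view shows three silver slugs, at about (159,219), (163,241) and (187,234) in native pixels. Two yellow look-alikes are at (139,245) and (152,260). The other positions are mill well (295,188), bezel (251,181), lid (369,217), stylus in its block (369,178) and weight (189,176). I'll confirm these in enlarged crops and measure them.

```bash
python3 - <<'E'
from h import *
s=snap('top'); q=snap('side')
def crop(s,b,k): 
    return cv2.resize(s['img'][b[1]:b[3],b[0]:b[2],::-1],(390,290),interpolation=cv2.INTER_CUBIC)
a=crop(s,(125,205,203,263),5); b=crop(s,(340,160,418,218+10),5)
s2=s['img']
c=crop(s,(225,145,333,225),5); d=crop(q,(195,265,299,343),5)
b=crop(s,(340,160,430,227),5)
cv2.imwrite('pics/c1.png',np.vstack([np.hstack([a,b]),np.hstack([c,d])]))
for n,m in(('top',s),('side',q)):
    im=m['img']; hsv=cv2.cvtColor(im,cv2.COLOR_RGB2HSV)
    br=((hsv[...,2]>135)&(hsv[...,1]<60)).astype(np.uint8)
    k,l,st,ce=cv2.connectedComponentsWithStats(br)
    for i in range(1,k):
        if 15<st[i,4]<3000: print(n,ce[i].round(1),st[i,4],ray(m,ce[i],.016)[0].round(4))
E
```

```text
top [23.8  6.8] 79 [1.2405 0.9425 0.016 ]
top [156.7   4. ] 49 [1.2311 0.4238 0.016 ]
top [301.2   4. ] 58 [ 1.2376 -0.0928  0.016 ]
top [441.4   7.7] 69 [ 1.2556 -0.6075  0.016 ]
top [134.5   8. ] 32 [1.2159 0.5037 0.016 ]
top [130.7  15.2] 26 [1.1864 0.5146 0.016 ]
top [100.4  57.7] 202 [1.0189 0.6064 0.016 ]
top [47.  62.6] 18 [1.0038 0.8057 0.016 ]
top [151.6 105.5] 1458 [0.8416 0.4071 0.016 ]
top [  3.1 101.7] 125 [0.857  0.9553 0.016 ]
top [398.6  93.5] 251 [ 0.9081 -0.4256  0.016 ]
top [400.2 108.4] 841 [ 0.8546 -0.4288  0.016 ]
top [368.3 116.6] 63 [ 0.8207 -0.3185  0.016 ]
top [334.6 123.3] 53 [ 0.7932 -0.205   0.016 ]
top [408.2 123.9] 64 [ 0.8005 -0.454   0.016 ]
top [  1.  129.9] 56 [0.7519 0.9463 0.016 ]
top [169.2 151.5] 295 [0.6827 0.3361 0.016 ]
top [371. 173.] 25 [ 0.6283 -0.3232  0.016 ]
top [ 72.2 191.3] 117 [0.5416 0.6541 0.016 ]
top [374.2 213. ] 48 [ 0.4975 -0.3318  0.016 ]
top [158.4 217.8] 28 [0.4633 0.3576 0.016 ]
top [364.5 225.8] 68 [ 0.4555 -0.3002  0.016 ]
top [186.1 233.4] 33 [0.4163 0.2657 0.016 ]
top [162.7 240.5] 33 [0.3913 0.3395 0.016 ]
top [323.  2
[... 185 characters left out ...]
e [270.9 137.8] 17 [ 0.8344 -0.3228  0.016 ]
side [321.1 137. ] 17 [ 0.6913 -0.4395  0.016 ]
side [260.4 157. ] 67 [ 0.7748 -0.1896  0.016 ]
side [275.5 184.2] 2745 [ 0.6312 -0.0885  0.016 ]
side [357.9 170.3] 17 [ 0.4704 -0.3147  0.016 ]
side [359.9 174.9] 19 [ 0.452  -0.2938  0.016 ]
side [127.2 182.2] 21 [1.011  0.1877 0.016 ]
side [375.1 198.5] 78 [ 0.3541 -0.2059  0.016 ]
side [ 96.1 231.5] 1441 [0.8743 0.3905 0.016 ]
side [372.9 209. ] 41 [ 0.3354 -0.1558  0.016 ]
side [155.2 250.3] 366 [0.6866 0.3361 0.016 ]
side [253.8 283.7] 34 [0.4173 0.2674 0.016 ]
side [210.6 298.2] 38 [0.4643 0.3602 0.016 ]
side [240.8 308.4] 38 [0.3927 0.3402 0.016 ]
side [ 63.3 378.6] 46 [0.5398 0.6857 0.016 ]
```

View pics/c1.png

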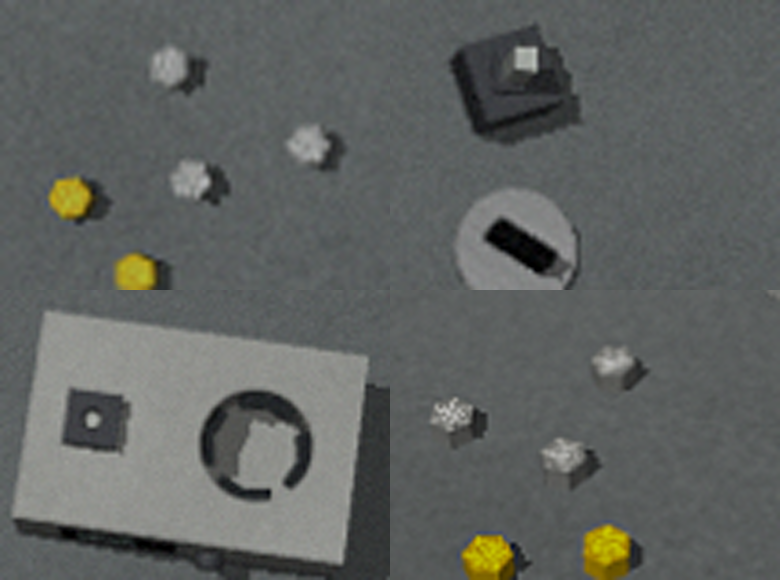

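```bash
cat >> h.py <<'E'
def go(x,y,z,yaw=None):
    o=bot.get_obs(); p=np.array(o['ee_pos']); from scipy.spatial.transform import Rotation as Ro
    R=Ro.from_quat(o['tool_rot']).as_matrix(); cy=np.arctan2(R[1,0],R[0,0])
    sh=R.T@(np.array([x,y,z])-p)*100
    roll=0 if yaw is None else -((yaw-cy+np.pi/2)%np.pi-np.pi/2)
    print('shift cm',sh.round(2),'roll',round(roll,3),'yaw',round(cy,3),'q6',round(o['q'][5],2),'t',o['clock'])
E
python3 - <<'E'
from h import *
for n in('top','side'):
    s=snap(n); im=s['img']; hsv=cv2.cvtColor(im,cv2.COLOR_RGB2HSV); H,S,V=hsv[...,0],hsv[...,1],hsv[...,2]
    def blobs(m,box,z,mn=20,lab=''):
        mm=np.zeros_like(V); x0,y0,x1,y1=box; mm[y0:y1,x0:x1]=m[y0:y1,x0:x1]
        cs,_=cv2.findContours(mm,cv2.RETR_EXTERNAL,cv2.CHAIN_APPROX_NONE)
        for c in cs:
            if cv2.contourArea(c)<mn: continue
            w=ray(s,c.reshape(-1,2),z)[:,:2]; r=cv2.minAreaRect(w.astype(np.float32)*1000)
            print(n,lab,'rect',np.round(r[0],1),np.round(r[1],1),round(r[2],1),'area',cv2.contourArea(c))
            yield c,w
    if n=='top':
        for c,w in blobs((V>100).astype(np.uint8),(222,145,333,225),.09,3000,'mill'): pass
        for c,w in blobs((V<90).astype(np.uint8),(270,168,320,210),.09,200,'well/ring'): pass
        for c,w in blobs((V<110).astype(np.uint8),(238,165,266,195),.104,60,'bezel'): pass
        for c,w in blobs((V>100).astype(np.uint8),(350,200,388,235),.015,300,'lid'): pass
        for c,w in blobs((V<45).astype(np.uint8),(355,200,386,230),.045,20,'bar'): pass
        for c,w in blobs((V>120).astype(np.uint8),(362,165,380,180),.0995,8,'sty'): pass
        for (u,v) in((158.4,217.8),(186.1,233.4),(162.7,240.5)):
            for c,w in blobs((V>105).astype(np.uint8),(int(u)-7,int(v)-7,int(u)+8,int(v)+8),.016,10,'slug'): pass
    else:
        for c,w in blobs((V>100).astype(np.uint8),(312,130,328,155),.0995,8,'sty'): pass
        for c,w in blobs((V<45).astype(np.uint8),(340,155,368,175),.045,20,'bar'): pass
        for c,w in blobs((V<75).astype(np.uint8),(242,178,270,196),.104,40,'bezel'): pass
        for c,w in blobs((V<85).astype(np.uint8),(270,160,312,185),.09,40,'well'): pass
go(.6,-.1,.24,None)
E
```

```text
top mill rect [568.1 -15.4] [292.5 183.5] 83.2 area 5267.5
top well/ring rect [559.5 -71.8] [90.2 92. ] 1.5 area 388.0
top bezel rect [573.4  62.5] [52.7 49.8] 83.2 area 245.5
top lid rect [ 487.4 -312. ] [90.9 90.2] 89.3 area 591.5
top bar rect [ 481.9 -311.2] [50.1 19.1] 59.0 area 77.5
top sty rect [ 607.8 -304.7] [12.5 15.8] 89.0 area 16.5
top slug rect [464.2 358.9] [22.7 19.5] 3.5 area 35.5
top slug rect [416.4 266.1] [25.  22.8] 36.3 area 40.0
top slug rect [391.2 340. ] [22.3 22.7] 2.1 area 39.5
side sty rect [ 592.7 -269. ] [22.3 96. ] 24.4 area 54.5
side bar rect [ 474.2 -289.6] [47.2 76.6] 24.2 area 131.0
side bezel rect [571.   74.8] [56.4 58.9] 83.4 area 195.0
side well rect [535.6 -86.1] [31.2 62.1] 53.4 area 83.5
side well rect [576.8 -55. ] [48.7 77.8] 27.4 area 107.5
shift cm [ 53.26 -38.11   0.22] roll 0 yaw 0.339 q6 -0.15 t 0.3
```

drive_tool([
  [[53.3,-38.1,0],0],
  [[53.3,-38.1,0],0],
  [[53.3,-38.1,0],0],
  [[53.3,-38.1,0],0],
  [[53.3,-38.1,0],0],
  [[53.3,-38.1,0],0],
  [[53.3,-38.1,0],0],
  [[53.3,-38.1,0],0],
  [[53.3,-38.1,0],0],
  [[53.3,-38.1,0],0],
], fingers=0.2, force=40)

```text
clock: 1.3
ee_pos: [0.5122, -0.2253, 0.2426]
tool_rot: [0.986, 0.169, 0.0, 0.0]
contact_force: [0.7, 0.2, 0.5]
opening: 0.0513
```

```bash
python3 - <<'E'
from h import *
go(.6,.1,.24); go(.464,.359,.2,0.339)
top=snap('top');side=snap('side')
save(top,'t1.png',k=1.5)
sl={'A':(.464,.3595),'B':(.4167,.2668),'C':(.3918,.340)}
for k,(x,y) in sl.items():
  for s,n in((top,'top'),(side,'side')):
    g=s['img'].astype(float).mean(2)
    th=np.linspace(0,2*np.pi,180,endpoint=False); rr=np.linspace(0,.022,45)
    # radial profile of top-face plane
    P=np.array([[x+r*np.cos(t),y+r*np.sin(t),.016] for t in th for r in rr]); uv=proj(s,P).astype(np.float32)
    v=cv2.remap(g.astype(np.float32),uv[:,0].reshape(180,45),uv[:,1].reshape(180,45),cv2.INTER_CUBIC)
    a=v[:,5:25].mean();b=np.median(v[:,-5:]); T=(a+b)/2
    R=(np.clip((v-b)/(a-b),0,1)).sum(1)*rr[1]
    f=np.fft.fft(R)/180; ph=np.degrees(-np.angle(f[6]))/6  # corner direction
    print(k,n,'mean r',f[0].real.round(4),'off',(2*np.array([f[1].real,-f[1].imag])).round(4),'amp6',abs(f[6]).round(5),'amp5,7',abs(f[5]).round(5),abs(f[7]).round(5),'corner deg mod60',round(ph%60,1))
E
```

```text
shift cm [ 19.09 -27.77   0.25] roll 0 yaw 0.339 q6 0.64 t 1.3
shift cm [ 14.87 -56.72   4.23] roll -0.0 yaw 0.339 q6 0.64 t 1.3
A top mean r 0.012 off [ 0.     -0.0011] amp6 0.00023 amp5,7 0.00014 0.00021 corner deg mod60 6.9
A side mean r 0.011 off [ 0.0007 -0.0004] amp6 0.00099 amp5,7 9e-05 0.00029 corner deg mod60 6.4
B top mean r 0.0118 off [ 0.0002 -0.0007] amp6 0.00042 amp5,7 0.00028 0.00019 corner deg mod60 33.1
B side mean r 0.0109 off [0.0007 0.0002] amp6 0.00059 amp5,7 9e-05 0.00029 corner deg mod60 35.8
C top mean r 0.0119 off [-0.0003 -0.0001] amp6 0.0005 amp5,7 0.00013 6e-05 corner deg mod60 24.3
C side mean r 0.0112 off [0.0008 0.0006] amp6 0.00052 amp5,7 0.00038 0.00029 corner deg mod60 24.3
```

View pics/t1.png

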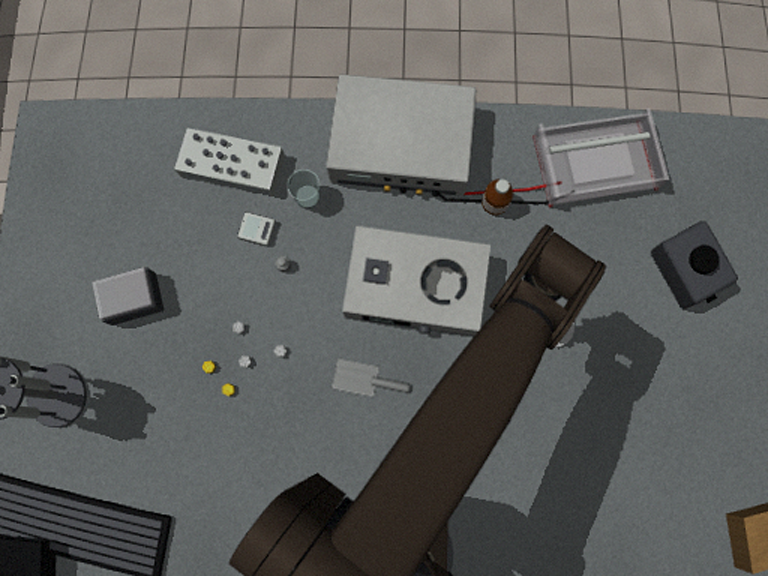

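Three silver slugs fit the description (top view, native: A (159,219), B (187,234), C (164,241)). The two yellow hexagons at (139,245) and (152,260) do not. No other silver slug shows where the arm was hiding the bench. I'm fetching A first.

drive_tool([
  [[14.9,-56.7,4.2],0.23],
  [[14.9,-56.7,4.2],0.23],
  [[14.9,-56.7,4.2],0.23],
  [[14.9,-56.7,4.2],0.23],
  [[14.9,-56.7,4.2],0.23],
  [[14.9,-56.7,4.2],0.23],
  [[14.9,-56.7,4.2],0.23],
  [[14.9,-56.7,4.2],0.23],
  [[14.9,-56.7,4.2],0.23],
  [[14.9,-56.7,4.2],0.23],
])

```text
clock: 2.4
ee_pos: [0.4706, 0.2703, 0.2068]
tool_rot: [0.999, 0.054, 0.001, 0.0]
contact_force: [1.2, -0.3, 0.2]
opening: 0.0513
```

```bash
python3 -c "
from h import *
go(.464,.359,.08,.113)"
```

```text
shift cm [ 0.29 -8.89 12.68] roll -0.005 yaw 0.108 q6 1.8 t 2.4
```

drive_tool([
  [[0.3,-8.9,12.5],0],
  [[0.3,-8.9,12.5],0],
  [[0.3,-8.9,12.5],0],
  [[0.3,-8.9,12.5],0],
  [[0.3,-8.9,12.5],0],
  [[0.3,-8.9,12.5],0],
])

```text
clock: 3.0
ee_pos: [0.4656, 0.3575, 0.0836]
tool_rot: [0.999, 0.054, 0.002, -0.0]
contact_force: [-0.2, 0.0, 0.4]
opening: 0.051
```

```bash
python3 - <<'E'
from h import *
go(.464,.359,.014,.113)
t=snap('top');q=snap('side')
f=lambda s,c:cv2.resize(s['img'][c[1]-30:c[1]+30,c[0]-40:c[0]+40,::-1],(400,300),interpolation=cv2.INTER_CUBIC)
cv2.imwrite('pics/a1.png',np.hstack([f(t,(160,218)),f(q,(210,290))]))
E
```

```text
shift cm [-0.17 -0.16  6.96] roll -0.005 yaw 0.108 q6 1.95 t 3.0
```

View pics/a1.png

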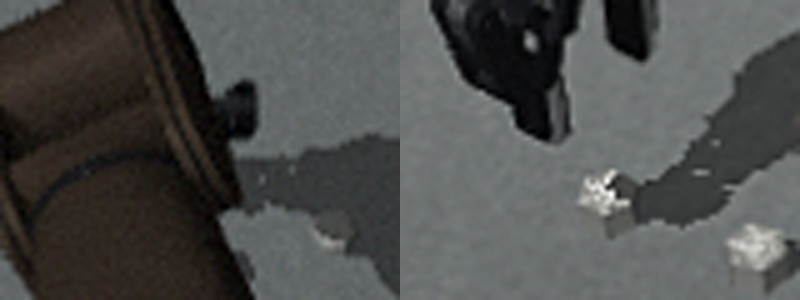

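The side crop shows the open fingers standing above and straddling slug A, at about (605,195) in the crop. I'm descending to grip it.

drive_tool([
  [[-0.1,-0.15,3.5],0],
  [[-0.1,-0.15,6.9],0],
  [[-0.1,-0.15,6.9],0],
  [[-0.1,-0.15,6.9],0],
])

```text
clock: 3.5
ee_pos: [0.4637, 0.3589, 0.0141]
tool_rot: [0.999, 0.054, 0.001, -0.0]
contact_force: [-0.1, -0.3, 0.8]
opening: 0.0514
```

drive_tool([
  [[0,0,0],0],
  [[0,0,0],0],
  [[0,0,0],0],
  [[0,0,0],0],
  [[0,0,0],0],
  [[0,0,0],0],
  [[0,0,-3],0],
  [[0,0,-7],0],
  [[0,0,-12],0],
  [[0,0,-14],0],
], fingers=-0.8)

```text
clock: 4.5
ee_pos: [0.4652, 0.3606, 0.159]
tool_rot: [0.999, 0.054, 0.004, -0.002]
contact_force: [0.9, 0.6, -0.3]
opening: 0.0226
```

```bash
python3 - <<'E'
from h import *
go(.56,-.05,.15)
s=snap('top'); g=s['img'].astype(float).mean(2).astype(np.float32)
# mill top corners: edge lines by mask of bright face
V=s['img'].max(2); 
def radial(x,y,z,R0,R1,dark_out):
    th=np.linspace(0,2*np.pi,180,endpoint=False); rr=np.arange(R0,R1,.0005); out=[]
    P=np.array([[x+r*np.cos(t),y+r*np.sin(t),z] for t in th for r in rr]); uv=proj(s,P).astype(np.float32)
    v=cv2.remap(g,uv[:,0].reshape(180,-1),uv[:,1].reshape(180,-1),cv2.INTER_LINEAR)
    d=np.diff(cv2.GaussianBlur(v,(7,1),0),axis=1); k=d.argmax(1); return th,rr[k]+.00025,d.max(1)
x,y=.562,-.072
for i in range(4):
    th,r,w=radial(x,y,.09,.036,.06,0); ok=(w>np.median(w)*.6)
    A=np.c_[np.cos(th),np.sin(th),np.ones(180)]
    for _ in range(3):
        c=np.linalg.lstsq(A[ok],r[ok],rcond=None)[0]; ok=abs(A@c-r)<.0025
    x+=c[0];y+=c[1]; print('well',round(x,4),round(y,4),'R',c[2].round(4),ok.sum())
E
```

```text
shift cm [ 4.95 41.85  0.8 ] roll 0 yaw 0.109 q6 1.95 t 4.5
well 0.5597 -0.0731 R 0.0474 172
well 0.5597 -0.073 R 0.0474 171
well 0.5597 -0.073 R 0.0474 171
well 0.5597 -0.073 R 0.0474 171
```

```bash
python3 -c "
from h import *
go(.577,-.073,.16,.109)"
```

```text
shift cm [ 6.280e+00  4.437e+01 -1.000e-02] roll 0.0 yaw 0.109 q6 1.95 t 4.55
```

drive_tool([
  [[6.2,44.4,0],0],
  [[6.2,44.4,0],0],
  [[6.2,44.4,0],0],
  [[6.2,44.4,0],0],
  [[6.2,44.4,0],0],
  [[6.2,44.4,0],0],
  [[6.2,44.4,0],0],
  [[6.2,44.4,0],0],
  [[6.2,44.4,0],0],
  [[6.2,44.4,0],0],
])

```text
clock: 5.55
ee_pos: [0.5736, -0.0808, 0.1525]
tool_rot: [0.999, 0.051, 0.001, 0.001]
contact_force: [0.4, 0.8, 0.0]
opening: 0.0229
```

drive_tool([
  [[0,0,0],0],
  [[0,0,0],0],
  [[0,0,0],0],
])

```text
clock: 5.85
ee_pos: [0.5722, -0.0739, 0.1522]
tool_rot: [0.998, 0.055, -0.0, -0.0]
contact_force: [-0.1, -0.7, -1.1]
opening: 0.0229
```

```bash
python3 -c "
from h import *
go(.577,-.073,.096,.109)"
```

```text
shift cm [ 0.5  -0.03  5.62] roll 0.002 yaw 0.111 q6 1.16 t 5.85
```

drive_tool([
  [[0.5,0,3],0],
  [[0.5,0,5.6],0],
  [[0.5,0,5.6],0],
  [[0.5,0,5.6],0],
])

```text
clock: 6.25
ee_pos: [0.5773, -0.0738, 0.0965]
tool_rot: [0.998, 0.055, -0.001, -0.0]
contact_force: [0.8, -0.3, 0.0]
opening: 0.0228
```

drive_tool([
  [[0,0,0],0],
  [[0,0,0],0],
  [[0,0,0],0],
  [[0,0,0],0],
  [[0,0,-4],0],
  [[0,0,-8],0],
  [[0,0,-10],0],
  [[0,0,-10],0],
  [[0,0,-10],0],
  [[0,0,-10],0],
], fingers=-0.1)

```text
clock: 7.25
ee_pos: [0.5766, -0.0747, 0.1947]
tool_rot: [0.999, 0.054, -0.002, -0.001]
contact_force: [-0.2, -0.2, 0.1]
opening: 0.0383
```

```bash
python3 - <<'E'
from h import *
go(.4165,.2665,.15,.611)
t=snap('top');q=snap('side')
for k,p in {'B':(.4167,.2668),'C':(.3918,.34)}.items():
  for s in(t,q):
    u=proj(s,[[*p,.016]])[0]; x,y=int(u[0]),int(u[1]); V=s['img'].max(2)[y-10:y+11,x-10:x+11]
    m=cv2.moments((V>125).astype(np.uint8),True); 
    if m['m00']: print(k,ray(s,[x-10+m['m10']/m['m00'],y-10+m['m01']/m['m00']],.016)[0].round(4),m['m00'])
f=lambda s,c:cv2.resize(s['img'][c[1]-30:c[1]+30,c[0]-40:c[0]+40,::-1],(400,300),interpolation=cv2.INTER_CUBIC)
cv2.imwrite('pics/w1.png',np.hstack([f(t,(295,188)),f(q,(285,180))]))
E
```

```text
shift cm [-12.2  -35.64   4.55] roll -0.502 yaw 0.109 q6 1.16 t 7.25
B [0.4168 0.2662 0.016 ] 47.0
B [0.4174 0.267  0.016 ] 49.0
C [0.3917 0.34   0.016 ] 44.0
C [0.3922 0.3407 0.016 ] 59.0
```

View pics/w1.png

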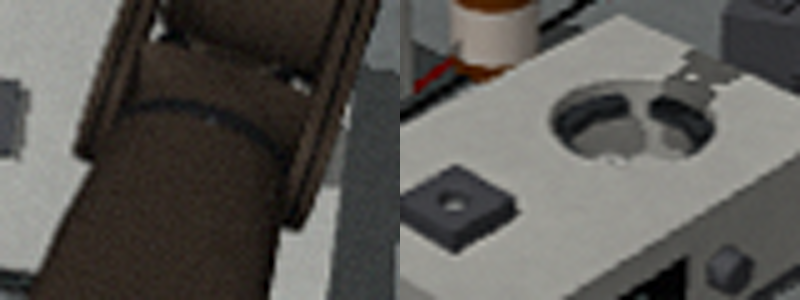

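Slug A went in: the gripper is empty and there is a bright patch in the well near (672,135) in the side crop. B next.

drive_tool([
  [[-12.2,-35.6,2],-0.5],
  [[-12.2,-35.6,2],-0.5],
  [[-12.2,-35.6,2],-0.5],
  [[-12.2,-35.6,2],-0.5],
  [[-12.2,-35.6,2],-0.5],
  [[-12.2,-35.6,2],-0.5],
  [[-12.2,-35.6,2],-0.5],
  [[-12.2,-35.6,2],-0.5],
  [[-12.2,-35.6,2],-0.5],
  [[-12.2,-35.6,2],-0.5],
], fingers=0.2)

```text
clock: 8.35
ee_pos: [0.4171, 0.2658, 0.1757]
tool_rot: [0.954, 0.301, -0.001, 0.0]
contact_force: [-0.0, 0.2, -0.3]
opening: 0.0513
```

drive_tool([
  [[0,0,4],0],
  [[0,0,8],0],
  [[0,0,10],0],
  [[0,0,10],0],
  [[0,0,10],0],
])

```text
clock: 8.85
ee_pos: [0.4185, 0.2648, 0.0768]
tool_rot: [0.954, 0.299, -0.0, 0.0]
contact_force: [0.3, 0.6, 0.5]
opening: 0.0512
```

```bash
python3 - <<'E'
from h import *
go(.4170,.2667,.014,.611)
E
```

```text
shift cm [-0.02 -0.24  6.28] roll -0.004 yaw 0.607 q6 1.32 t 8.85
```

drive_tool([
  [[0,-0.2,3.5],0],
  [[0,-0.2,6.3],0],
  [[0,-0.2,6.3],0],
  [[0,-0.2,6.3],0],
])

```text
clock: 9.25
ee_pos: [0.4179, 0.2675, 0.0152]
tool_rot: [0.954, 0.299, 0.001, -0.0]
contact_force: [1.0, 0.3, 0.9]
opening: 0.0514
```

drive_tool([
  [[0,0,0],0],
  [[0,0,0],0],
  [[0,0,0],0],
  [[0,0,0],0],
  [[0,0,0],0],
  [[0,0,0],0],
  [[0,0,-4],0],
  [[0,0,-9],0],
  [[0,0,-14],0],
  [[0,0,-14],0],
], fingers=-0.8)

```text
clock: 10.25
ee_pos: [0.4215, 0.2694, 0.1627]
tool_rot: [0.954, 0.3, 0.009, -0.001]
contact_force: [0.4, 0.7, 0.5]
opening: 0.0223
```

drive_tool([
  [[0,0,0],0],
  [[0,0,0],0],
  [[0,0,0],0],
])

```text
clock: 10.55
ee_pos: [0.4152, 0.2668, 0.1514]
tool_rot: [0.954, 0.3, -0.002, 0.0]
contact_force: [-0.1, 0.1, -0.3]
opening: 0.0225
```

```bash
python3 - <<'E'
from h import *
go(.551,-.089,.16,.9)
E
```

```text
shift cm [-9.21 36.96 -0.86] roll -0.291 yaw 0.609 q6 1.33 t 10.55
```

drive_tool([
  [[-9.2,37,-0.9],-0.29],
  [[-9.2,37,-0.9],-0.29],
  [[-9.2,37,-0.9],-0.29],
  [[-9.2,37,-0.9],-0.29],
  [[-9.2,37,-0.9],-0.29],
  [[-9.2,37,-0.9],-0.29],
  [[-9.2,37,-0.9],-0.29],
  [[-9.2,37,-0.9],-0.29],
  [[-9.2,37,-0.9],-0.29],
  [[-9.2,37,-0.9],-0.29],
])

```text
clock: 11.55
ee_pos: [0.5519, -0.0894, 0.1606]
tool_rot: [0.901, 0.433, -0.001, -0.002]
contact_force: [-0.6, 0.1, -1.0]
opening: 0.0224
```

drive_tool([
  [[0,0,0],0],
  [[0,0,0],0],
])

```text
clock: 11.75
ee_pos: [0.5519, -0.0872, 0.1618]
tool_rot: [0.9, 0.435, -0.001, -0.001]
contact_force: [0.9, 0.1, -0.2]
opening: 0.023
```

```bash
python3 - <<'E'
from h import *
go(.551,-.089,.096,.9)
E
```

```text
shift cm [-0.19  0.05  6.58] roll 0.001 yaw 0.901 q6 0.33 t 11.75
```

drive_tool([
  [[-0.2,0,3.5],0],
  [[-0.2,0,6.5],0],
  [[-0.2,0,6.5],0],
  [[-0.2,0,6.5],0],
])

```text
clock: 12.15
ee_pos: [0.5509, -0.0893, 0.0975]
tool_rot: [0.9, 0.435, -0.001, -0.001]
contact_force: [-0.2, 0.3, -0.0]
opening: 0.0224
```

drive_tool([
  [[0,0,0],0],
  [[0,0,0],0],
  [[0,0,0],0],
  [[0,0,0],0],
  [[0,0,-4],0],
  [[0,0,-8],0],
  [[0,0,-10],0],
  [[0,0,-10],0],
  [[0,0,-10],0],
], fingers=-0.1)

```text
clock: 13.05
ee_pos: [0.5514, -0.0904, 0.1977]
tool_rot: [0.901, 0.434, 0.0, 0.0]
contact_force: [0.1, 0.4, -1.3]
opening: 0.0388
```

```bash
python3 - <<'E'
from h import *
go(.392,.3402,.175,.419)
t=snap('top');q=snap('side')
for k,p in {'C':(.3918,.34)}.items():
  for s in(t,q):
    u=proj(s,[[*p,.016]])[0]; x,y=int(u[0]),int(u[1]); V=s['img'].max(2)[y-10:y+11,x-10:x+11]
    m=cv2.moments((V>125).astype(np.uint8),True); 
    if m['m00']: print(k,ray(s,[x-10+m['m10']/m['m00'],y-10+m['m01']/m['m00']],.016)[0].round(4),m['m00'])
E
```

```text
shift cm [ 23.77 -39.28   2.25] roll 0.48 yaw 0.899 q6 0.33 t 13.05
C [0.392  0.3398 0.016 ] 45.0
C [0.3922 0.3407 0.016 ] 59.0
```

drive_tool([
  [[23.8,-39.3,2.2],0.48],
  [[23.8,-39.3,2.2],0.48],
  [[23.8,-39.3,2.2],0.48],
  [[23.8,-39.3,2.2],0.48],
  [[23.8,-39.3,2.2],0.48],
  [[23.8,-39.3,2.2],0.48],
  [[23.8,-39.3,2.2],0.48],
  [[23.8,-39.3,2.2],0.48],
  [[23.8,-39.3,2.2],0.48],
  [[23.8,-39.3,2.2],0.48],
], fingers=0.2)

```text
clock: 14.15
ee_pos: [0.389, 0.3432, 0.1734]
tool_rot: [0.978, 0.21, -0.002, 0.0]
contact_force: [0.2, -0.0, 0.2]
opening: 0.0516
```

drive_tool([
  [[0,0,4],0],
  [[0,0,8],0],
  [[0,0,10],0],
  [[0,0,10],0],
  [[0,0,10],0],
])

```text
clock: 14.65
ee_pos: [0.3915, 0.3402, 0.0747]
tool_rot: [0.978, 0.208, -0.001, 0.0]
contact_force: [0.0, 0.6, -0.1]
opening: 0.0513
```

```bash
python3 - <<'E'
from h import *
go(.3922,.3402,.014,.419)
E
```

```text
shift cm [0.08 0.03 6.07] roll -0.0 yaw 0.419 q6 1.67 t 14.65
```

drive_tool([
  [[0,0,3.5],0],
  [[0,0,6],0],
  [[0,0,6],0],
  [[0,0,6],0],
])

```text
clock: 15.05
ee_pos: [0.393, 0.341, 0.017]
tool_rot: [0.978, 0.208, 0.001, -0.0]
contact_force: [0.1, -0.4, -0.8]
opening: 0.0513
```

drive_tool([
  [[0,0,0],0],
  [[0,0,0],0],
  [[0,0,0],0],
  [[0,0,0],0],
  [[0,0,0],0],
  [[0,0,0],0],
  [[0,0,-4],0],
  [[0,0,-9],0],
  [[0,0,-14],0],
  [[0,0,-14],0],
], fingers=-0.8)

```text
clock: 16.05
ee_pos: [0.3966, 0.3433, 0.1648]
tool_rot: [0.978, 0.208, 0.008, -0.003]
contact_force: [1.0, 0.7, -0.3]
opening: 0.0225
```

drive_tool([
  [[0,0,0],0],
  [[0,0,0],0],
  [[0,0,0],0],
])

```text
clock: 16.35
ee_pos: [0.3907, 0.3398, 0.1533]
tool_rot: [0.978, 0.208, -0.002, 0.001]
contact_force: [-0.2, 1.1, -1.1]
opening: 0.0226
```

```bash
python3 - <<'E'
from h import *
go(.551,-.058,.16,-.4)
E
```

```text
shift cm [-1.54 42.86 -0.64] roll 0.819 yaw 0.419 q6 1.67 t 16.35
```

drive_tool([
  [[-1.5,42.9,-0.6],0.82],
  [[-1.5,42.9,-0.6],0.82],
  [[-1.5,42.9,-0.6],0.82],
  [[-1.5,42.9,-0.6],0.82],
  [[-1.5,42.9,-0.6],0.82],
  [[-1.5,42.9,-0.6],0.82],
  [[-1.5,42.9,-0.6],0.82],
  [[-1.5,42.9,-0.6],0.82],
  [[-1.5,42.9,-0.6],0.82],
  [[-1.5,42.9,-0.6],0.82],
])

```text
clock: 17.35
ee_pos: [0.5533, -0.061, 0.16]
tool_rot: [0.979, -0.202, -0.001, 0.0]
contact_force: [0.4, 0.9, -0.1]
opening: 0.0227
```

drive_tool([
  [[0,0,0],0],
  [[0,0,0],0],
  [[0,0,0],0],
])

```text
clock: 17.65
ee_pos: [0.5521, -0.0561, 0.1609]
tool_rot: [0.98, -0.198, -0.001, -0.0]
contact_force: [-0.8, 0.1, -0.3]
opening: 0.0228
```

```bash
python3 - <<'E'
from h import *
go(.551,-.058,.097,-.4)
E
```

```text
shift cm [-0.02  0.22  6.39] roll 0.001 yaw -0.399 q6 1.69 t 17.65
```

drive_tool([
  [[0,0.2,3.5],0],
  [[0,0.2,6.4],0],
  [[0,0.2,6.4],0],
  [[0,0.2,6.4],0],
])

```text
clock: 18.05
ee_pos: [0.5517, -0.0584, 0.0977]
tool_rot: [0.98, -0.199, -0.001, -0.0]
contact_force: [0.1, -1.0, -0.0]
opening: 0.0227
```

drive_tool([
  [[0,0,0],0],
  [[0,0,0],0],
  [[0,0,0],0],
  [[0,0,0],0],
  [[0,0,-4],0],
  [[0,0,-8],0],
  [[0,0,-10],0],
  [[0,0,-10],0],
], fingers=-0.1)

```text
clock: 18.85
ee_pos: [0.5545, -0.06, 0.2026]
tool_rot: [0.98, -0.199, 0.005, 0.0]
contact_force: [-0.2, -0.7, 0.4]
opening: 0.0383
```

drive_tool([
  [[0,16,0],0],
  [[0,16,0],0],
  [[0,16,0],0],
  [[0,16,0],0],
  [[0,16,0],0],
  [[0,16,0],0],
])

```text
clock: 19.45
ee_pos: [0.4894, -0.2058, 0.1967]
tool_rot: [0.98, -0.199, -0.001, -0.001]
contact_force: [-0.1, -0.1, -0.4]
opening: 0.0386
```

```bash
python3 - <<'E'
from h import *
print(bot.get_obs()['ee_pos'])
t=snap('top');q=snap('side')
f=lambda s,c:cv2.resize(s['img'][c[1]-22:c[1]+23,c[0]-30:c[0]+30,::-1],(400,300),interpolation=cv2.INTER_CUBIC)
f2=lambda s,c:cv2.resize(s['img'][c[1]-30:c[1]+30,c[0]-40:c[0]+40,::-1],(400,300),interpolation=cv2.INTER_CUBIC)
# unrolled ring at z=.079
th=np.radians(np.arange(0,360,1)); rr=np.linspace(.033,.048,16)
rows=[]
for s in(t,q):
    P=np.array([[.5597+r*np.cos(a),-.073+r*np.sin(a),.079] for r in rr for a in th]); uv=proj(s,P).astype(np.float32)
    v=cv2.remap(s['img'].max(2),uv[:,0].reshape(16,-1),uv[:,1].reshape(16,-1),cv2.INTER_LINEAR); rows.append(cv2.resize(v,(800,80)))
    pr=v[4:12].mean(0); print(pr.reshape(-1,10).mean(1).round())
cv2.imwrite('pics/w2.png',np.vstack([np.hstack([f(t,(295,188)),f2(q,(285,180))]),cv2.cvtColor(np.vstack(rows),cv2.COLOR_GRAY2BGR)]))
save(t,'t2.png',k=1.5); lid=f2(t,(369,217)); lid2=f2(q,(354,168)); cv2.imwrite('pics/lid.png',np.hstack([lid,lid2]))
np.save('t2.npy',t['img'])
E
```

```text
[ 0.48940508 -0.20576548  0.1967054 ]
[ 42.  41.  64.  71.  46.  37.  39.  45.  38.  36.  44.  72.  88.  59.
  46.  49.  53.  48.  47.  51. 108.  90.  50.  46.  50.  55.  48.  46.
  54.  89.  62.  44.  42.  44.  45.  43.]
[ 42.  40.  32.  34.  55.  83. 111. 139. 157. 157. 157. 154. 152. 153.
 155. 156. 157. 153. 137. 115.  86.  50.  40.  43.  46.  48.  45.  42.
  45.  97. 126.  75.  39.  43.  41.  41.]
```

View pics/w2.png

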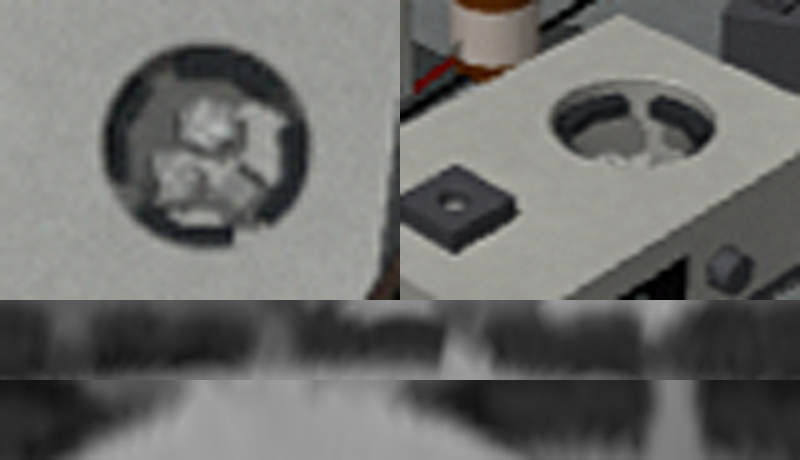

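View pics/t2.png

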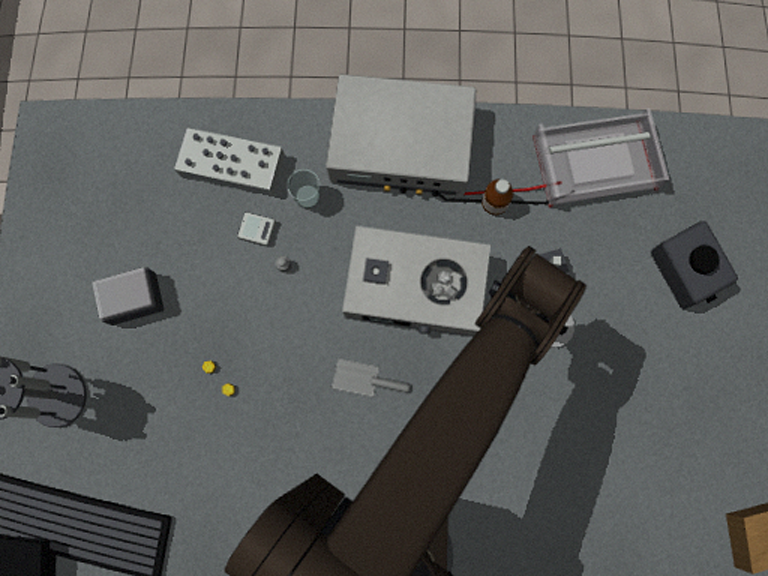

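All three slugs are in the well, at (210,130), (180,180) and (235,175) in the crop, and none are left on the bench. The unrolled ring shows notches near 31°, 123°, 209° and 300°, so 31° mod 90. I'm moving aside to measure the lid, stylus and bezel.

drive_tool([
  [[3,-22,0],-0.8],
  [[3,-22,0],-0.8],
  [[3,-22,0],-0.8],
  [[3,-22,0],-0.8],
  [[3,-22,0],-0.8],
  [[3,-22,0],-0.8],
  [[3,-22,0],-0.8],
  [[3,-22,0],-0.8],
], fingers=0.2)

```text
clock: 20.35
ee_pos: [0.6029, -0.0147, 0.1974]
tool_rot: [0.98, 0.198, -0.0, -0.0]
contact_force: [-0.0, -0.4, 0.2]
opening: 0.0515
```

```bash
python3 - <<'E'
from h import *
t=snap('top');q=snap('side')
def circ(s,x,y,z,R0,R1,sgn):
    g=s['img'].max(2).astype(np.float32)
    th=np.linspace(0,2*np.pi,180,endpoint=False); rr=np.arange(R0,R1,.0005)
    for i in range(4):
        P=np.array([[x+r*np.cos(a),y+r*np.sin(a),z] for a in th for r in rr]); uv=proj(s,P).astype(np.float32)
        v=cv2.remap(g,uv[:,0].reshape(180,-1),uv[:,1].reshape(180,-1),cv2.INTER_LINEAR)
        d=sgn*np.diff(cv2.GaussianBlur(v,(7,1),0),axis=1); r=rr[d.argmax(1)]+.00025; ok=d.max(1)>np.median(d.max(1))*.5
        A=np.c_[np.cos(th),np.sin(th),np.ones(180)]
        for _ in range(4):
            c=np.linalg.lstsq(A[ok],r[ok],rcond=None)[0]; ok=abs(A@c-r)<.002
        x+=c[0];y+=c[1]
    return np.round([x,y,c[2]],4),ok.sum()
for s,n in((t,'top'),(q,'side')): print(n,'lid',circ(s,.487,-.312,.015,.035,.056,-1))
V=t['img'].max(2); S=cv2.cvtColor(t['img'],cv2.COLOR_RGB2HSV)
for s,n,b in((t,'top',(355,200,386,230)),(q,'side',(340,155,368,175))):
    V=s['img'].max(2); m=np.zeros_like(V); m[b[1]:b[3],b[0]:b[2]]=(V[b[1]:b[3],b[0]:b[2]]<45)
    cs,_=cv2.findContours(m,cv2.RETR_EXTERNAL,cv2.CHAIN_APPROX_NONE); c=max(cs,key=cv2.contourArea); print(n,'bar',cv2.minAreaRect((ray(s,c.reshape(-1,2),.045)[:,:2]*1000).astype(np.float32)))
for s,n,b in((t,'top',(360,163,382,188)),(q,'side',(312,130,328,155))):
    V=s['img'].max(2)[b[1]:b[3],b[0]:b[2]]; m=(V>150).astype(np.uint8); M=cv2.moments(m,True)
    print(n,'sty top',ray(s,[b[0]+M['m10']/M['m00'],b[1]+M['m01']/M['m00']],.0995)[0].round(4),M['m00'])
f2=lambda s,c:cv2.resize(s['img'][c[1]-18:c[1]+18,c[0]-24:c[0]+24,::-1],(400,300),interpolation=cv2.INTER_CUBIC)
cv2.imwrite('pics/l2.png',np.vstack([np.hstack([f2(t,(369,217)),f2(q,(354,168))]),np.hstack([f2(t,(369,180)),f2(q,(320,150))])]))
go(.487,-.312,.15,1.03)
E
```

```text
top lid (array([ 0.4845, -0.3143,  0.0448]), np.int64(173))
side lid (array([ 0.4823, -0.3041,  0.0474]), np.int64(72))
top bar ((482.21942138671875, -310.44256591796875), (51.44935607910156, 19.631425857543945), 57.29007339477539)
side bar ((473.7345886230469, -289.5975036621094), (50.79205322265625, 73.5328140258789), 29.9923038482666)
top sty top [ 0.6091 -0.3047  0.0995] 25.0
side sty top [ 0.6054 -0.296   0.0995] 13.0
shift cm [-22.17  22.83   4.76] roll -0.632 yaw 0.398 q6 0.98 t 20.45
```

View pics/l2.png

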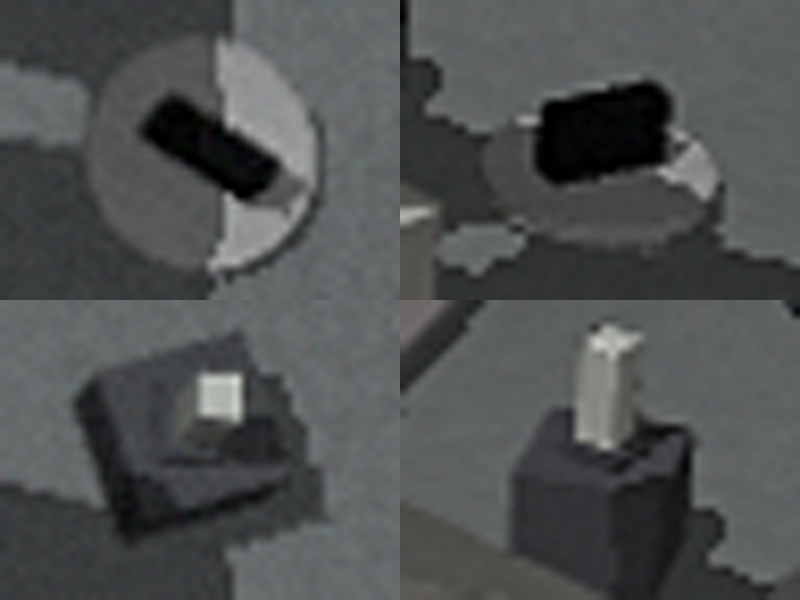

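The lid lies undisturbed. Disc fit from the top view is (0.4845, -0.3143), with the bar along about 58°. The stylus tip-top is the white square at (220,395) in the lower-left crop, in its dark block.

drive_tool([
  [[-22.3,23.1,4.7],-0.61],
  [[-22.3,23.1,4.7],-0.61],
  [[-22.3,23.1,4.7],-0.61],
  [[-22.3,23.1,4.7],-0.61],
  [[-22.3,23.1,4.7],-0.61],
  [[-22.3,23.1,4.7],-0.61],
  [[-22.3,23.1,4.7],-0.61],
  [[-22.3,23.1,4.7],-0.61],
  [[-22.3,23.1,4.7],-0.61],
  [[-22.3,23.1,4.7],-0.61],
])

```text
clock: 21.45
ee_pos: [0.4874, -0.3147, 0.1508]
tool_rot: [0.875, 0.483, 0.0, -0.0]
contact_force: [-0.1, 0.0, -0.5]
opening: 0.0515
```

drive_tool([
  [[0,0,3],0],
  [[0,0,6],0],
  [[0,0,6],0],
  [[0,0,6],0],
])

```text
clock: 21.85
ee_pos: [0.4877, -0.314, 0.0908]
tool_rot: [0.875, 0.484, -0.0, -0.0]
contact_force: [1.2, -0.0, 0.5]
opening: 0.0515
```

```bash
python3 - <<'E'
from h import *
go(.4845,-.3143,.030,1.012)
E
```

```text
shift cm [-0.19 -0.25  6.08] roll -0.002 yaw 1.01 q6 -0.19 t 21.85
```

drive_tool([
  [[-0.2,-0.25,3],0],
  [[-0.2,-0.25,6],0],
  [[-0.2,-0.25,6],0],
  [[-0.2,-0.25,6],0],
])

```text
clock: 22.25
ee_pos: [0.4851, -0.3159, 0.0323]
tool_rot: [0.875, 0.484, 0.0, 0.001]
contact_force: [0.1, -0.3, 0.8]
opening: 0.0511
```

drive_tool([
  [[0,0,0],0],
  [[0,0,0],0],
  [[0,0,0],0],
  [[0,0,0],0],
  [[0,0,0],0],
  [[0,0,0],0],
  [[0,0,0],0],
], fingers=-0.9)

```text
clock: 22.95
ee_pos: [0.4852, -0.3165, 0.0329]
tool_rot: [0.875, 0.483, 0.0, 0.001]
contact_force: [-0.0, 1.1, 6.6]
opening: 0.0151
```

drive_tool([
  [[0,0,-3],0],
  [[0,0,-8],0],
  [[0,0,-12.5],0],
  [[0,0,-12.5],0],
  [[0,0,-12.5],0],
])

```text
clock: 23.45
ee_pos: [0.4843, -0.3158, 0.1566]
tool_rot: [0.875, 0.483, 0.0, 0.001]
contact_force: [-0.7, 0.5, -4.4]
opening: 0.0155
```

```bash
python3 - <<'E'
from h import *
go(.5597,-.073,.155,.541)
E
```

```text
shift cm [24.56 -6.56  0.13] roll 0.468 yaw 1.009 q6 -0.19 t 23.45
```

drive_tool([
  [[24.4,-6.6,0],0.468],
  [[24.4,-6.6,0],0.468],
  [[24.4,-6.6,0],0.468],
  [[24.4,-6.6,0],0.468],
  [[24.4,-6.6,0],0.468],
  [[24.4,-6.6,0],0.468],
  [[24.4,-6.6,0],0.468],
  [[24.4,-6.6,0],0.468],
  [[24.4,-6.6,0],0.468],
])

```text
clock: 24.35
ee_pos: [0.5575, -0.0752, 0.1545]
tool_rot: [0.964, 0.266, -0.001, -0.0]
contact_force: [-0.3, -0.1, -2.1]
opening: 0.0152
```

```bash
python3 - <<'E'
from h import *
go(.5584,-.0738,.125,.541)
E
```

```text
shift cm [ 0.16 -0.07  2.95] roll -0.002 yaw 0.539 q6 0.72 t 24.35
```

drive_tool([
  [[0.15,-0.05,2.8],0],
  [[0.15,-0.05,2.8],0],
  [[0.15,-0.05,2.8],0],
])

```text
clock: 24.65
ee_pos: [0.5584, -0.0737, 0.1269]
tool_rot: [0.964, 0.266, -0.001, -0.001]
contact_force: [0.0, -0.6, -3.1]
opening: 0.0153
```

```bash
python3 - <<'E'
from h import *
go(.5584,-.0738,.115,.541)
t=snap('top');q=snap('side')
f=lambda s,c:cv2.resize(s['img'][c[1]-24:c[1]+24,c[0]-32:c[0]+32,::-1],(400,300),interpolation=cv2.INTER_CUBIC)
a=q['img'].copy()
zu=bot.get_obs()['ee_pos'][2]-.0025-.015
th=np.linspace(0,2*np.pi,60)
for z,R,col in((zu,.0455,(255,0,0)),(.09,.048,(0,255,0))):
    for p in proj(q,np.c_[.5597+R*np.cos(th),-.073+R*np.sin(th),0*th+z]).round().astype(int): a[p[1],p[0]]=col
q2=dict(img=a)
cv2.imwrite('pics/l3.png',np.vstack([np.hstack([f(t,(295,188)),f(q,(290,172))]),np.hstack([f(q2,(290,172)),f(q,(290,172))])]))
E
```

```text
shift cm [-0.    0.01  1.19] roll -0.002 yaw 0.539 q6 0.72 t 24.65
```

View pics/l3.png

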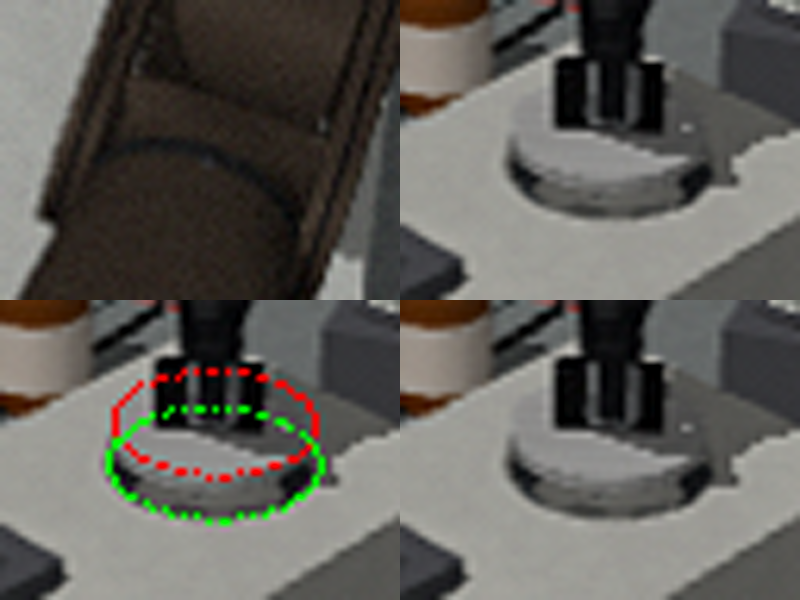

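The side crop shows the lid hovering centred over the well to within about 2 mm, perhaps 1 px left of the expected circle. I'll shift it 1 mm back along the bar and lower gently.

drive_tool([
  [[-0.1,0,0.3],0],
  [[-0.1,0,0.6],0],
  [[-0.1,0,0.8],0],
  [[-0.1,0,0.8],0],
])

```text
clock: 25.15
ee_pos: [0.5582, -0.0732, 0.1193]
tool_rot: [0.964, 0.267, -0.0, -0.0]
contact_force: [0.3, 0.7, -3.0]
opening: 0.0153
```

drive_tool([
  [[0,0,0.2],0],
  [[0,0,0.4],0],
  [[0,0,0.4],0],
])

```text
clock: 25.45
ee_pos: [0.5582, -0.0731, 0.1152]
tool_rot: [0.964, 0.267, -0.0, -0.0]
contact_force: [0.0, 0.6, -3.0]
opening: 0.0156
```

drive_tool([
  [[0,0,0.2],0],
  [[0,0,0.4],0],
  [[0,0,0.4],0],
])

```text
clock: 25.75
ee_pos: [0.5583, -0.0732, 0.1113]
tool_rot: [0.964, 0.267, -0.0, -0.0]
contact_force: [-0.2, -0.7, -3.3]
opening: 0.0151
```

drive_tool([
  [[0,0,0.15],0],
  [[0,0,0.25],0],
  [[0,0,0.25],0],
])

```text
clock: 26.05
ee_pos: [0.5584, -0.0734, 0.109]
tool_rot: [0.964, 0.267, -0.0, 0.0]
contact_force: [0.2, -0.5, -2.9]
opening: 0.0153
```

drive_tool([
  [[0,0,0.15],0],
  [[0,0,0.25],0],
  [[0,0,0.25],0],
])

```text
clock: 26.35
ee_pos: [0.5584, -0.0734, 0.1065]
tool_rot: [0.964, 0.267, -0.0, 0.0]
contact_force: [0.0, -2.1, -3.3]
opening: 0.0152
```

drive_tool([
  [[0,0,0.1],0],
  [[0,0,0.2],0],
  [[0,0,0.2],0],
])

```text
clock: 26.65
ee_pos: [0.5584, -0.0734, 0.1049]
tool_rot: [0.964, 0.267, -0.0, 0.0]
contact_force: [-1.5, -0.8, -0.7]
opening: 0.0152
```

drive_tool([
  [[0,0,0.1],0],
  [[0,0,0.1],0],
  [[0,0,0.1],0],
])

```text
clock: 26.95
ee_pos: [0.5585, -0.0734, 0.1049]
tool_rot: [0.964, 0.267, -0.0, 0.0]
contact_force: [-4.9, -0.5, 4.8]
opening: 0.0152
```

drive_tool([
  [[0,0,0],0],
  [[0,0,0],0],
  [[0,0,0],0],
  [[0,0,0],0],
], fingers=-0.3)

```text
clock: 27.35
ee_pos: [0.5587, -0.0732, 0.1036]
tool_rot: [0.964, 0.267, 0.0, 0.0]
contact_force: [-0.4, 0.2, 0.4]
opening: 0.03
```

drive_tool([
  [[0,0,-2],0],
  [[0,0,-5],0],
  [[0,0,-10],0],
  [[0,0,-10],0],
  [[0,0,-10],0],
])

```text
clock: 27.85
ee_pos: [0.5596, -0.0735, 0.2057]
tool_rot: [0.964, 0.267, 0.002, 0.001]
contact_force: [0.4, 0.1, -0.5]
opening: 0.0297
```

```bash
python3 - <<'E'
from h import *
go(.609,-.3047,.2)
q=snap('side')
a=q['img'].copy(); th=np.linspace(0,2*np.pi,60)
for z,R,col in((.087,.0455,(255,0,0)),(.09,.048,(0,255,0))):
    for p in proj(q,np.c_[.5597+R*np.cos(th),-.073+R*np.sin(th),0*th+z]).round().astype(int): a[p[1],p[0]]=col
f=lambda im,c:cv2.resize(im[c[1]-24:c[1]+24,c[0]-32:c[0]+32,::-1],(400,300),interpolation=cv2.INTER_CUBIC)
cv2.imwrite('pics/l4.png',np.hstack([f(q['img'],(290,172)),f(a,(290,172))]))
b=(312,128,330,160); crop=q['img'].max(2)[b[1]:b[3],b[0]:b[2]]; print(crop)
for uv in((321.2,136.8),(321,135)): print(ray(q,uv,.0995))
print(proj(q,[[.609,-.3047,.0995]]))
E
```

```text
shift cm [-7.67 22.36  0.61] roll 0 yaw 0.541 q6 0.72 t 27.85
[[ 99  97  97  95  94  97  99  97  98  94  95  97  97  96  96  97  96  96]
 [ 95  97  98  95  98  97  96  96  96  93  95  95  95  98  96  97  98  98]
 [ 95  96  94  95  93  95  97  97  97  95  95  98  97  99 100  98  99  99]
 [ 95  95  98  95  96  97  98  97  96  96  97 100 100  99  97  96  97  93]
 [ 95  96  97  96  95  95  94  96  99  96  96  94  96  99  96  96  98  96]
 [ 95  93  95  95  96  96  97  98  95  95  94  94  93  95  93  93  95  98]
 [ 97  94  96  96  96  94  95  92  88  89  90  92  95  95  97  97 100  94]
 [ 97  97  97  96  99  92  92  61 151 157 114  92  93  98  98  96  98  99]
 [ 96  99  94  94  94  89 120 170 177 175 174 160 151 105  98  99  99  98]
 [ 95  94  97  98  94  90 125 191 192 174 183 154  96  93  99  97  97  98]
 [ 96 100  92  96  96 102 131 135 128 183 111  80  84  94  99  96  96  97]
 [ 96  95  93  96  94 109 131 137 134 143  94  83  93  96  98  97  96  95]
 [ 99  98  95  97  95 116 134 133 135 141 100  87  91  95  98  98 100  98]
 [ 93  97  99  94  92 116 132 136 138 142  97  87  79  97 101  
[... 772 characters left out ...]
 67  65  66  68  68  64  60  39  30  63  67  65  68  69  62  29]
 [ 56  60  63  64  69  67  68  70  69  69  71  67  69  68  67  71  41  23]
 [ 53  53  51  51  51  56  56  60  64  66  65  66  68  66  71  61  34  25]
 [ 53  54  54  54  54  52  53  51  50  51  51  55  55  58  64  45  28  23]
 [ 55  55  52  54  52  53  54  52  55  53  54  54  52  54  54  32  24  25]
 [ 55  53  54  54  54  53  54  54  53  55  54  53  55  56  52  31  27  26]
 [ 54  52  53  53  55  53  54  53  55  54  54  55  53  52  50  34  26  26]
 [ 54  56  55  53  55  54  56  52  53  53  54  54  56  55  51  31  27  25]]
[[ 0.607181   -0.30048275  0.0995    ]]
[[ 0.61468705 -0.3109763   0.0995    ]]
[[321.42931599 136.17522425]]
```

View pics/l4.png

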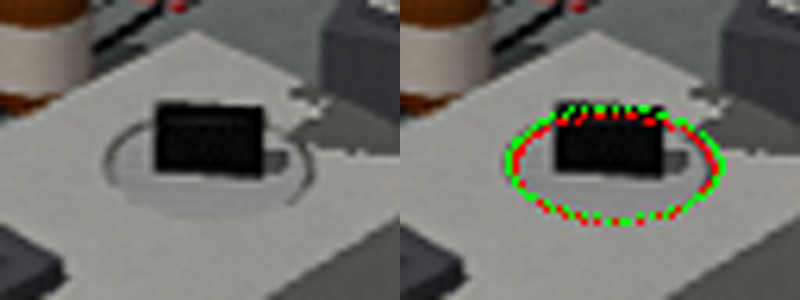

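The lid sits recessed below the mill face with a dark gap all round, and the press met a stop at the home height, so it is home. Stylus next. I'm measuring its yaw, and the bezel hole once the arm is clear.

drive_tool([
  [[-7.7,22.3,0],0.3],
  [[-7.7,22.3,0],0.3],
  [[-7.7,22.3,0],0.3],
  [[-7.7,22.3,0],0.3],
  [[-7.7,22.3,0],0.3],
  [[-7.7,22.3,0],0.3],
  [[-7.7,22.3,0],0.3],
  [[-7.7,22.3,0],0.3],
], fingers=0.1)

```text
clock: 28.7
ee_pos: [0.6066, -0.3026, 0.2019]
tool_rot: [0.993, 0.12, -0.001, -0.001]
contact_force: [0.1, -0.6, 0.4]
opening: 0.0468
```

```bash
python3 - <<'E'
from h import *
t=snap('top');q=snap('side')
go(.609,-.3047,.13)
old={'top':dict(t,img=np.load('top0.npy')),'side':dict(q,img=np.load('side0.npy'))}
for n,s in old.items():
    g=s['img'].max(2).astype(np.float32); th=np.linspace(0,2*np.pi,180,endpoint=False); rr=np.linspace(0,.018,37)
    P=np.array([[.609+r*np.cos(a),-.3047+r*np.sin(a),.0995] for a in th for r in rr]); uv=proj(s,P).astype(np.float32)
    v=cv2.remap(g,uv[:,0].reshape(180,-1),uv[:,1].reshape(180,-1),cv2.INTER_CUBIC)
    w=np.clip((v-130)/(180-130),0,1).sum(1)*rr[1]; f=np.fft.fft(w)/180
    print(n,'r',f[0].real.round(4),'off',(2*f[1].real).round(4),(-2*f[1].imag).round(4),'a4',abs(f[4]).round(5),'yaw mod90',((np.degrees(-np.angle(f[4]))/4)-45)%90)
for s,n in((t,'top'),(q,'side')):
    u=proj(s,[[.5734,.0625,.104]])[0]; print(n,u)
    x,y=u.round().astype(int); V=s['img'].max(2)[y-9:y+10,x-10:x+11]; print(V[3:-3])
f=lambda im,c:cv2.resize(im[c[1]-18:c[1]+18,c[0]-24:c[0]+24,::-1],(400,300),interpolation=cv2.INTER_CUBIC)
# block edges/hole, mill outline
cv2.imwrite('pics/b1.png',np.hstack([f(t['img'],(251,181)),f(q['img'],(256,190))]))
E
```

```text
shift cm [0.14 0.28 7.3 ] roll 0 yaw 0.242 q6 0.72 t 28.8
top r 0.0064 off 0.0002 -0.0003 a4 0.00058 yaw mod90 89.13368854564578
side r 0.0076 off -0.0002 0.0034 a4 0.00027 yaw mod90 2.1880894190816917
top [251.12352518 180.85549179]
[[170 177 133  82  76  74  85  77  77  80  76  77  79  80  77  74  77  81
  131 151 161]
 [170 178 128  79  76  77  80  80  82  77  78  76  85  80  77  78  80  62
   77  93 146]
 [169 172 124  77  78  77  81  73  58  57  58  74  75  82  74  76  79  67
   86  94 147]
 [172 171 115  69  78  80  72  53  68  94  63  63  72  76  80  76  78  79
   85  93 153]
 [173 160 109  77  81  81  56  61 142 177 153  98  77  76  76  80  77  85
   93  97 145]
 [172 151 101  74  75  80  65  81 169 195 191 145  84  76  80  80  74  78
   96 116 159]
 [169 141  91  76  77  76  71  80 172 198 187 129  77  81  75  76  69  88
  100 157 174]
 [172 128  83  79  80  81  75  65 140 163 142  97  72  80  78  78  80  92
   94 148 170]
 [170 130  83  78  81  78  79  71  65  58  68  75  81  81  83  75  71  86
   99 148 173]
 [166 110  78  78  80  80  75  82  78  80  83  82  82  80  75  76
[... 782 characters left out ...]
3  75  69  57  48  59  59  62  76  76  73  73  71  67  64  73
  111 150 163]
 [ 73  73  72  75  56  33  38  53  56  56  54  66  73  73  73  69  72  69
   60  75 141]
 [ 74  71  73  74  59  38  69  93 100  75  59  68  74  72  74  73  74  59
   45  45 132]
 [ 71  74  73  73  75  68 104 132 132  98  71  71  75  73  73  73  62  43
   32  31 126]
 [ 63  66  75  72  74  72  70  69  67  69  71  75  73  70  60  43  33  33
   31  29  70]
 [ 54  57  66  72  74  71  73  72  71  74  71  71  61  42  34  35  35  32
   30  52 138]
 [ 54  55  54  58  70  74  73  74  75  74  62  41  34  36  36  36  33  45
   71 144 177]
 [ 52  49  53  55  56  64  70  73  72  61  43  40  35  35  33  28  61 124
  165 173 165]]
```

View pics/b1.png

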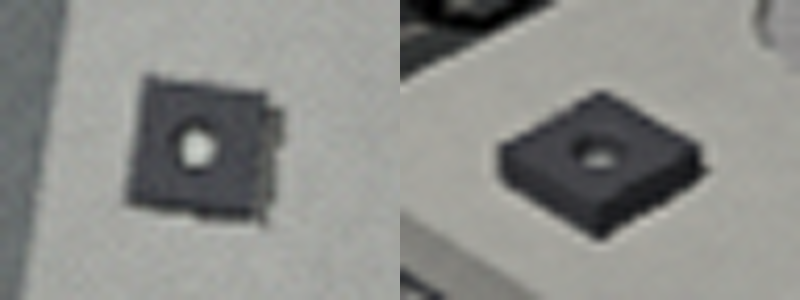

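```bash
python3 - <<'E'
from h import *
t=snap('top');q=snap('side')
print(ray(t,[(250.3,180.4),(250,180.2)],.104).round(4), ray(q,[(255.7,190),(256.6,190)],.104).round(4))
# bezel dark square in top, top-face corners from crop
c=lambda u,v:(227+u*.12-.5,163+v*.12-.5)
print(ray(t,[c(145,75),c(270,95),c(127,205)],.104).round(4))
# bezel mask centroid from 3 outline edges (far edge and two sides)
go(.609,-.3047,.13,0)
E
```

```text
[[0.5747 0.065  0.104 ]
 [0.5753 0.066  0.104 ]] [[0.5738 0.0704 0.104 ]
 [0.5719 0.0689 0.104 ]]
[[0.6019 0.0854 0.104 ]
 [0.5956 0.0395 0.104 ]
 [0.5534 0.0903 0.104 ]]
shift cm [0.12 0.23 7.37] roll 0.242 yaw 0.242 q6 0.72 t 28.9
```

drive_tool([
  [[0.1,0.2,4],0.12],
  [[0.1,0.2,7.2],0.24],
  [[0.1,0.2,7.2],0.24],
  [[0.1,0.2,7.2],0.24],
  [[0.1,0.2,7.2],0.24],
])

```text
clock: 29.4
ee_pos: [0.61, -0.3063, 0.1345]
tool_rot: [1.0, 0.001, 0.002, 0.001]
contact_force: [0.0, 0.5, 0.3]
opening: 0.0473
```

```bash
python3 - <<'E'
from h import *
go(.609,-.3047,.072,0)
E
```

```text
shift cm [-0.12 -0.18  6.25] roll 0.003 yaw 0.003 q6 0.95 t 29.4
```

drive_tool([
  [[-0.1,-0.15,3],0],
  [[-0.1,-0.15,6.1],0],
  [[-0.1,-0.15,6.1],0],
  [[-0.1,-0.15,6.1],0],
])

```text
clock: 29.8
ee_pos: [0.6084, -0.3047, 0.0723]
tool_rot: [1.0, 0.001, 0.001, 0.0]
contact_force: [-0.2, -0.7, 0.7]
opening: 0.0466
```

drive_tool([
  [[0,0,0],0],
  [[0,0,0],0],
  [[0,0,0],0],
  [[0,0,0],0],
  [[0,0,0],0],
  [[0,0,0],0],
  [[0,0,0],0],
], fingers=-0.9)

```text
clock: 30.5
ee_pos: [0.6092, -0.3053, 0.0737]
tool_rot: [1.0, 0.0, 0.002, 0.001]
contact_force: [0.0, 0.9, 6.5]
opening: 0.0176
```

drive_tool([
  [[0,0,-3],0],
  [[0,0,-8],0],
  [[0,0,-13],0],
  [[0,0,-13],0],
  [[0,0,-13],0],
])

```text
clock: 31.0
ee_pos: [0.6085, -0.3048, 0.2032]
tool_rot: [1.0, 0.0, 0.002, 0.001]
contact_force: [0.1, 0.5, -2.6]
opening: 0.0174
```

```bash
python3 - <<'E'
from h import *
go(.5745,.0662,.2,0)
E
```

```text
shift cm [ -3.36 -37.1    0.22] roll 0.001 yaw 0.001 q6 0.96 t 31.0
```

drive_tool([
  [[-3.4,-37.1,0],0],
  [[-3.4,-37.1,0],0],
  [[-3.4,-37.1,0],0],
  [[-3.4,-37.1,0],0],
  [[-3.4,-37.1,0],0],
  [[-3.4,-37.1,0],0],
  [[-3.4,-37.1,0],0],
  [[-3.4,-37.1,0],0],
  [[-3.4,-37.1,0],0],
  [[-3.4,-37.1,0],0],
])

```text
clock: 32.0
ee_pos: [0.5723, 0.0668, 0.1985]
tool_rot: [1.0, 0.001, -0.002, 0.0]
contact_force: [-0.1, -0.6, -0.6]
opening: 0.0173
```

drive_tool([
  [[0,0,1.5],0],
  [[0,0,1.5],0],
  [[0,0,1.5],0],
])

```text
clock: 32.3
ee_pos: [0.5728, 0.0655, 0.184]
tool_rot: [1.0, -0.001, -0.001, -0.0]
contact_force: [-1.2, 0.1, 0.1]
opening: 0.0174
```

```bash
python3 - <<'E'
from h import *
go(.5745,.0662,.175,0)
t=snap('top');q=snap('side')
f=lambda im,c:cv2.resize(im[c[1]-24:c[1]+24,c[0]-32:c[0]+32,::-1],(400,300),interpolation=cv2.INTER_CUBIC)
p=bot.get_obs()['ee_pos']; z=p[2]-.0687; print('tip',proj(q,[[p[0],p[1],z]]),'bez',proj(q,[[.5745,.0662,.104]]))
cv2.imwrite('pics/s1.png',np.hstack([f(t['img'],(251,181)),f(q['img'],(256,180))]))
E
```

```text
shift cm [ 0.17 -0.07  0.9 ] roll -0.001 yaw -0.001 q6 1.51 t 32.3
tip [[256.73770886 185.25848556]] bez [[256.50523057 189.19770267]]
```

View pics/s1.png

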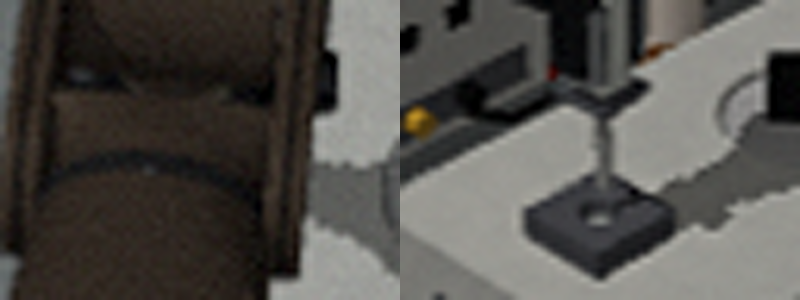

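The tip, at (603,182) in the crop, hangs almost straight above the hole at (600,213). A correction of about 1–2 mm is needed before pressing.

drive_tool([
  [[0.07,-0.17,0.5],0],
  [[0.07,-0.17,1],0],
  [[0.07,-0.17,1.3],0],
  [[0.07,-0.17,1.6],0],
  [[0.07,-0.17,1.6],0],
])

```text
clock: 32.9
ee_pos: [0.5737, 0.0684, 0.169]
tool_rot: [1.0, 0.0, -0.001, -0.0]
contact_force: [0.5, -0.1, -0.6]
opening: 0.0176
```

drive_tool([
  [[0,0,0.1],0],
  [[0,0,0.2],0],
  [[0,0,0.3],0],
  [[0,0,0.3],0],
])

```text
clock: 33.3
ee_pos: [0.574, 0.0684, 0.1666]
tool_rot: [1.0, 0.0, -0.0, -0.0]
contact_force: [0.3, -0.1, -0.7]
opening: 0.0178
```

drive_tool([
  [[0,0,0.1],0],
  [[0,0,0.2],0],
  [[0,0,0.3],0],
  [[0,0,0.3],0],
])

```text
clock: 33.7
ee_pos: [0.5743, 0.0684, 0.1641]
tool_rot: [1.0, 0.0, 0.0, -0.0]
contact_force: [0.2, -0.4, 2.2]
opening: 0.0177
```

drive_tool([
  [[0,0,0.1],0],
  [[0,0,0.2],0],
  [[0,0,0.3],0],
  [[0,0,0.3],0],
])

```text
clock: 34.1
ee_pos: [0.5744, 0.0684, 0.1615]
tool_rot: [1.0, 0.0, 0.0, 0.0]
contact_force: [-2.0, -1.4, 6.1]
opening: 0.0173
```

drive_tool([
  [[0,0,0.1],0],
  [[0,0,0.2],0],
  [[0,0,0.2],0],
  [[0,0,0.2],0],
])

```text
clock: 34.5
ee_pos: [0.5746, 0.0684, 0.1613]
tool_rot: [1.0, 0.001, 0.0, 0.0]
contact_force: [-3.7, 1.0, 11.3]
opening: 0.0179
```

drive_tool([
  [[0,0,-2],0],
  [[0,0,-4.5],0],
  [[0,0,-4.5],0],
  [[0,0,-4.5],0],
])

```text
clock: 34.9
ee_pos: [0.574, 0.0684, 0.203]
tool_rot: [1.0, 0.0, 0.0, -0.0]
contact_force: [0.1, 0.4, -1.0]
opening: 0.0179
```

```bash
python3 - <<'E'
from h import *
go(.6092,-.3053,.2032,0)
E
```

```text
shift cm [ 3.490e+00  3.737e+01 -1.000e-02] roll 0.001 yaw 0.001 q6 1.51 t 34.9
```

drive_tool([
  [[3.5,37.4,0],0],
  [[3.5,37.4,0],0],
  [[3.5,37.4,0],0],
  [[3.5,37.4,0],0],
  [[3.5,37.4,0],0],
  [[3.5,37.4,0],0],
  [[3.5,37.4,0],0],
  [[3.5,37.4,0],0],
  [[3.5,37.4,0],0],
  [[3.5,37.4,0],0],
])

```text
clock: 35.9
ee_pos: [0.6084, -0.3053, 0.2008]
tool_rot: [1.0, -0.0, -0.002, -0.002]
contact_force: [-0.1, 0.2, -1.0]
opening: 0.0177
```

drive_tool([
  [[0,0,3],0],
  [[0,0,6],0],
  [[0,0,6],0],
  [[0,0,6],0],
])

```text
clock: 36.3
ee_pos: [0.609, -0.3037, 0.1426]
tool_rot: [1.0, 0.001, -0.001, -0.001]
contact_force: [0.2, 0.0, -0.7]
opening: 0.0178
```

```bash
python3 - <<'E'
from h import *
go(.6092,-.3053,.0737,0)
q=snap('side'); p=bot.get_obs()['ee_pos']
cv2.imwrite('pics/r1.png',cv2.resize(q['img'][125:173,290:354,::-1],(640,480),interpolation=cv2.INTER_CUBIC))
E
```

```text
shift cm [0.03 0.17 6.89] roll 0.002 yaw 0.002 q6 0.96 t 36.3
```

View pics/r1.png

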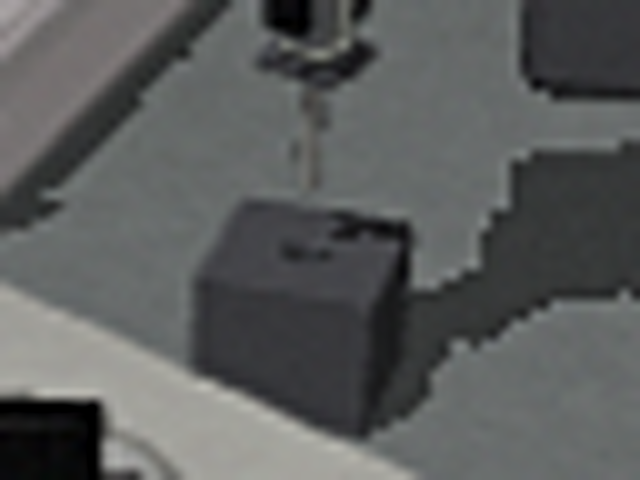

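The stylus hangs straight with its tip at (312,190), above the block's hole at (307,250). I'm lowering it in steps.

drive_tool([
  [[0,0.15,1],0],
  [[0,0.15,2],0],
  [[0,0.15,3],0],
  [[0,0.15,3],0],
])

```text
clock: 36.75
ee_pos: [0.6081, -0.3063, 0.1111]
tool_rot: [1.0, 0.0, -0.002, -0.001]
contact_force: [-0.4, 0.1, -1.0]
opening: 0.0174
```

drive_tool([
  [[0,0,1],0],
  [[0,0,2],0],
  [[0,0,3],0],
  [[0,0,3.4],0],
  [[0,0,3.4],0],
])

```text
clock: 37.25
ee_pos: [0.6087, -0.3067, 0.0781]
tool_rot: [1.0, 0.0, -0.001, -0.001]
contact_force: [-0.1, 0.7, -1.6]
opening: 0.0174
```

drive_tool([
  [[0,0,0.2],0],
  [[0,0,0.4],0],
  [[0,0,0.4],0],
  [[0,0,0.4],0],
])

```text
clock: 37.65
ee_pos: [0.6095, -0.3072, 0.0759]
tool_rot: [1.0, 0.0, 0.0, 0.0]
contact_force: [-0.0, -0.4, -0.7]
opening: 0.0178
```

drive_tool([
  [[0,0,0.1],0],
  [[0,0,0.15],0],
  [[0,0,0.15],0],
  [[0,0,0.15],0],
])

```text
clock: 38.05
ee_pos: [0.6094, -0.3071, 0.0742]
tool_rot: [1.0, 0.0, 0.0, 0.0]
contact_force: [0.2, -0.1, -2.0]
opening: 0.0177
```

drive_tool([
  [[0,0,0.1],0],
  [[0,0,0.2],0],
  [[0,0,0.2],0],
  [[0,0,0.2],0],
])

```text
clock: 38.45
ee_pos: [0.6097, -0.3073, 0.0737]
tool_rot: [1.0, 0.0, 0.0, 0.0]
contact_force: [-2.8, 1.8, 5.6]
opening: 0.0174
```

Flange contact came at the same TCP height as when it was picked up, 0.0737. I'm releasing and retreating straight up.

drive_tool([
  [[0,0,0],0],
  [[0,0,0],0],
  [[0,0,0],0],
  [[0,0,0],0],
], fingers=-0.2)

```text
clock: 38.85
ee_pos: [0.6093, -0.307, 0.0718]
tool_rot: [1.0, 0.0, -0.0, -0.0]
contact_force: [-0.7, 0.7, -0.2]
opening: 0.0343
```

drive_tool([
  [[0,0,-3],0],
  [[0,0,-8],0],
  [[0,0,-14],0],
  [[0,0,-14],0],
  [[0,0,-14],0],
])

```text
clock: 39.35
ee_pos: [0.6108, -0.3081, 0.2161]
tool_rot: [1.0, 0.0, 0.003, 0.002]
contact_force: [0.1, -0.1, 0.1]
opening: 0.0343
```

drive_tool([
  [[-15,0,0],0],
  [[-15,0,0],0],
  [[-15,0,0],0],
  [[-15,0,0],0],
  [[-15,0,0],0],
  [[-15,0,0],0],
])

```text
clock: 39.95
ee_pos: [0.4598, -0.3072, 0.2113]
tool_rot: [1.0, 0.0, -0.0, -0.0]
contact_force: [0.5, -0.1, 0.7]
opening: 0.0337
```

```bash
python3 - <<'E'
from h import *
t=snap('top');q=snap('side')
a=cv2.resize(t['img'][70:320,120:460,::-1],(400,294)); b=cv2.resize(q['img'][100:370,90:420,::-1],(400,294))
f=lambda im,c:cv2.resize(im[c[1]-24:c[1]+24,c[0]-32:c[0]+32,::-1],(400,300),interpolation=cv2.INTER_CUBIC)
cv2.imwrite('pics/end.png',np.vstack([np.hstack([a,b]),np.hstack([f(q['img'],(322,150)),f(q['img'],(275,175))])]))
V=q['img'].max(2)
o=np.load('side0.npy'); d=cv2.absdiff(q['img'],o).max(2)[128:160,312:330]; print('stylus region diff px>40:',(d>40).sum())
E
```

```text
stylus region diff px>40: 8
```

View pics/end.png

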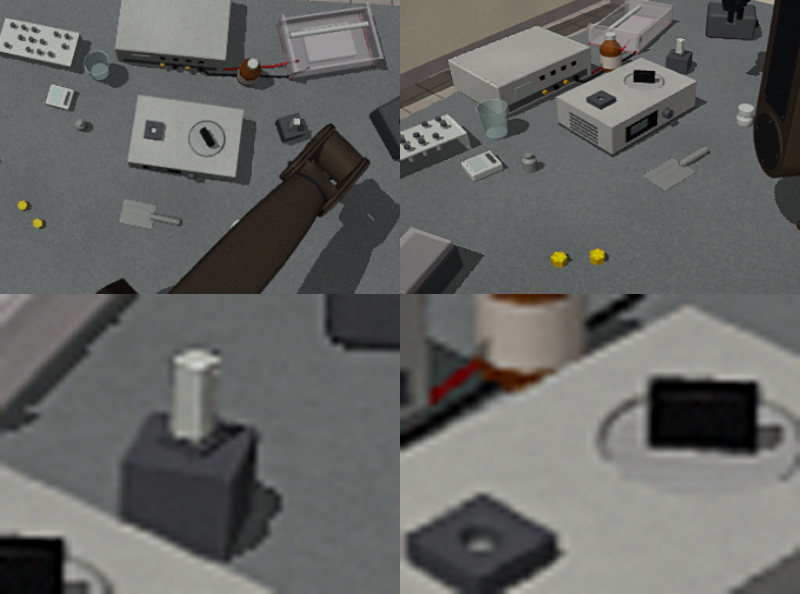

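The final picture shows the stylus upright and seated at (195,395), the lid home and recessed at (700,440), and no silver slugs on the bench. The other objects are where they were, and the arm is clear, so I'm handing in.

```bash
python3 -c "
from rig import bot
print(bot.close_job())"
```

```text
the job is handed in; nothing more can be done
None
```

I handed the job in at about 40 s on the robot's clock, with every step done in the order asked. No verdict is reported, so what follows is from my own checks.

- **Slugs:** Three silver slugs were on the bench. All three went into the well and lay side by side there before the lid went on. The two yellow look-alikes were left alone.
- **Lid:** I read the ring's notch angle from the pictures (about 31°). I turned the lid to that angle in the air and lowered it straight in. It met no resistance at the ring's height and stopped at tool height 0.105 m, against an expected home height of about 0.1045 m. The last picture shows it recessed in the well.
- **Start button:** The tip reached a hard stop with 11 N on the tool, about 4 mm below the button's resting face. The button's own travel can't be read, so "fully down" rests on that stop and the force, which is above the 5 N needed.
- **Stylus:** It is back upright in its block. The flange touched at the same tool height as at pick-up, 0.0737 m. The last picture shows it seated; eight pixels differ clearly from the first picture there, probably from a slight twist or shadow.
- **Everything else:** The last pictures show the other items in their places, and the arm is clear of everything.

One disagreement remained: the side camera put the well and bezel about 1 pixel (2 mm) away from the top camera. I went mainly by the top view, and both fits worked.

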